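# Dock the paging microphone and roll up the level wheel

## Robot

A 7-joint arm with a two-finger parallel gripper is mounted at the origin on the work surface. World frame = base frame: x ahead of the robot, y to its left, z up, the work surface at z = 0. Lengths are in mm, angles in rad, forces in N, time in s.
With the tool pointing down it reaches from about 400 to 900 mm from the base axis. Payload 5.6 kg.
Tool frame: the origin (TCP) lies midway between the tips of the shut fingers; the grasp point (between the pads) lies 19 mm behind it; z points along the fingers, y is the line along which they close (so a half turn about z gives the same grasp; the last joint's range is limited). The gripper opens to 92 mm and grips with 3 to 60 N. Pads are 20 mm wide; open, the fingers measure 128 mm over their backs; the gripper's body (75 mm by 189 mm) begins 69 mm behind the grasp point.
Start: joints at [-1.337, 0.468, -0.012, 1.603, 0.006, 1.071, -0.056], TCP at [177.673, 625.253, 214.592] pointing down, gripper open.
Joint ranges: [-2.53, 2.53], [-0.31, 2.02], [-1.57, 1.55], [0.28, 2.44], [-1.29, 4.43], [0.15, 1.84], [-2.92, 2.92]. Speed limits (rad/s): [2.57, 2.57, 3.14, 3.14, 3.14, 3.14, 3.14].

## Interface

Orientations are given as a rotation vector (axis times angle).
In Python, from cell import robot, grip, kin, viewer gives the robot as it stands. Calls block until the motion is done:
- robot.movep(position, orientation): joint-space move of the TCP to a pose.
- robot.servo_line(position, feed=150, rotation=None): straight line of the TCP; rotation=None keeps the orientation; feed is the mean speed in mm/s.
- robot.goto_joints(angles): joint-space move.
- grip(opening, newtons=None): opening from 0.0 (shut) to 1.0 (fully open); newtons is the grip in N (None keeps the last); returns when the fingers have stopped.
- robot.hold(seconds).
- kin.ik(position, orientation): joint angles nearest the present ones, or None.
- robot.observe(): the state.
- viewer.read_camera(name): name is "side" or "top" or "wrist"; returns the picture (420x560x3 uint8, red, green, blue); there is no depth.
- viewer.camera_info(name): a dict with "camera_matrix" (3x3 intrinsics, pixels), "R" (3x3) and "t" (3): a world point X has camera coordinates R X + t. Camera axes: x right, y down, z forward; pixel columns grow to the right and rows downward; lengths in mm; the calibration is good to about 2 mm. A picture is of the moment at which its call begins: read the wrist's pose just before it. camera_info takes no time and is no camera call; for the wrist camera it gives the pose at the moment of the call.
A pose or a line that the arm cannot do raises robot.IKError and nothing moves.
- robot.job_done(): hands the job in; it is judged then, once.
Trained networks look in the newest picture that a camera, given by its name, has taken for a name from the list of things; names that differ only in an ending like _2 or _b are one class to them, and where a whole thing is asked for, a point or a joint stands for the part that bears it (a point fixed in the world has none). Each returns a list of dicts, best first, with "confidence" (0 to 1); they miss things now and then, are a little off and sometimes report something else, mostly with a low value. They report only what shows in the picture. A call takes as long as a camera call.
- viewer.silhouettes(name, camera): "mask" (420x560 bool, what is visible of it).
- viewer.pinpoint(name, camera): "at" ([x, y, z] in mm, in the coordinates of the camera as it stood for that picture, good to about 4 mm: a listed point, or the origin of a listed thing).
The state is a dict: "t": time; "joints": joint angles; "joint_velocities": joint speeds; "joint_torque": joint torques, N m; "tcp_pos": TCP position; "tcp_rot": TCP orientation; "contact_force": force on the tool from outside, world axes, zero at the start; "wrist_torque": the same for the moment, N m; "grip_width": opening from 0.0 (shut) to 1.0 (fully open); "grip_force": force on a finger pad.
Only numpy, scipy, OpenCV 4.12 (cv2) and the standard library are available. Lean on these libraries where they do the work, as an engineer would, in place of code of your own. Each camera call takes 0.05 s, during which the arm holds its last target. There are 200 camera calls.

## Task

Get the paging console ready for use: first lift the round-footed microphone from the desk and seat it upright in the hollow dock on the console, setting it down gently, and let go. Then, with a light fingertip, roll the console's edge thumbwheel away from the robot (too little of it stands out to pinch, so feel for it from above; several strokes are needed) until the white pointer stands level with the brass marker, and take the hand away. Keep the microphone upright and leave the other things on the desk where they are.

Things in the scene. Friction and masses are not known exactly. Their poses are not given: they have to be found in the camera images.
- mic_center (a point): Centre of the loose black and grey microphone, 68 mm above its underside; 136 mm tall, about 0.35 kg, upright at the start. Weighted round foot (ball of 40 mm radius, 80 mm at its widest, small flat below), narrowing to a barrel of 44 mm diameter from 66 to 124 mm above its underside. z points up along the barrel. Grip the barrel from above, about 30 mm above this point.
- dock (a point): Centre of the rim of the fixed dock cup, 55 mm above the desk: a black cone-shaped hollow, 82 mm across inside at the rim, 33 mm high, narrowing downward, on the console's low left wing. The round foot centres itself in it; seated, the microphone's centre is about 45 mm above this point. Axes as the console's.
- wheel_top (a point): Highest place the top of the thumbwheel can have, 74.5 mm above the desk; its worn fork lets it rest 0 to 4 mm lower, differently each time: find it by touch. Axes as the console's. Ribbed black wheel, 70 mm diameter, 20 mm wide, axle along y; only a crown 3.5 to 7.5 mm above the two guards beside it stands out. Sprung: yields from about 2.4 N, 1.6 N per mm more, to a stop 2.5 mm down.
- thumbwheel (a joint): Wheel angle (rad); grows as the crown is rolled to the console's +x, up to 4.4, and moves the pointer to +x by 25 mm per rad; rolling back lowers it. About 1.7 N at the rim turns it; it stays where left. Press lightly (about 4 N) and sweep a fingertip along x over the crown, about 30 mm a stroke; too light a press slips; the console must not be pressed over 25 N.
- pointer_tip (a point): Inner end of the white pointer under the clear window of the black scale, right of the wheel on the console's deck. It runs along the console's x, driven only by the wheel.
- marker_tip (a point): Inner end of the brass marker under the same window, 10 mm to the right of the pointer's tip, and 27 to 80 mm farther along the console's +x at the start. It stays put. The pointer is level with it when both have the same x in the console's frame. Axes as the console's.
- console: Fixed grey paging console, 200 mm deep (x, away from the robot), 340 mm wide (y, to its left), z up; origin at the desk below its middle; turned by up to 0.2 rad. Dock at y = +105 mm on a low wing; housing with its deck 58 mm above the desk, wheel at y = -40 mm, scale window at y = -125 mm, 74 mm above the desk.
- mug: Bystander: white mug, 72 mm across and 85 mm tall, origin at its underside.
- swab_jar: Bystander: white jar, 80 mm across and 90 mm tall, origin at its underside.
- screwdriver: Bystander: screwdriver lying on the desk between the robot and the console.
- tape_roll: Bystander: roll of tape lying flat, 90 mm across, 35 mm tall, origin at its underside.
- adapter: Bystander: black power adapter, 90 x 60 x 35 mm, origin at its underside.

How it is judged (in metres and radians):
On the way, in this order (a step that is already met when the one before it is completed fails the run):
1. the microphone stands upright in the dock, released (horizontal distance between mic_center and dock below 0.008 m and z of mic_center in the frame of dock below 0.051 m and angle between mic_center's own z axis and vertical below 0.12 rad and contact force between the fingers and mic below 0.05 N), for 0.2 s.
2. the thumbwheel has brought the pointer level with the marker (x of pointer_tip in the frame of marker_tip between -0.004 and 0.004 m), for 0.2 s.
At the end, for the whole second after the job is handed in: The microphone rests seated in the dock (its centre within 8 mm of the dock's axis and no more than 51 mm above the rim, tilted less than 0.12 rad, at rest), and the pointer is level with the marker to within 4 mm along the scale, with the wheel at rest (all of step 2 and horizontal distance between mic_center and dock below 0.008 m and z of mic_center in the frame of dock below 0.051 m and angle between mic_center's own z axis and vertical below 0.12 rad and linear speed of mic below 0.02 m/s and velocity of joint thumbwheel between -0.05 and 0.05 rad/s); the robot touches nothing.
It fails at once if the console is pressed harder than 25 N with the fingers (contact force between the fingers and console above 25 N).
It fails at once if the microphone is rammed into the dock (contact force between mic and console above 150 N).
It fails at once if the microphone is let go over the dock more than 15 mm above its seat (horizontal distance between mic_center and dock below 0.06 m and z of mic_center in the frame of dock above 0.06 m and contact force between the fingers and mic below 0.05 N).
It fails at once if the microphone is tipped by more than 0.7 rad (angle between mic_center's own z axis and vertical above 0.7 rad).
It fails at once if a bystander is moved by more than 30 mm (distance of any of mug, swab_jar, screwdriver, tape_roll, adapter from where it was at the start of the episode above 0.03 m).
It also fails if it takes over 58 s, if anything falls off the work surface, if the arm or the gripper's body presses on something with over 40 N, if the wrist force passes 120 N, or if a joint passes its speed limit or range.

## Working session

There is one attempt and no reset: what is moved stays moved. The work goes in short steps, each a Python script; the robot and the scene stay as the last script left them, time stands still between calls to the robot, and variables do not carry over. Pictures are saved under pics/ and viewed, at most 10 in all, crops included, and the job is handed in when it is done.

```bash
ls; mkdir -p pics; cat > h.py <<'E'
from cell import robot, grip, kin, viewer
import numpy as np, cv2
from scipy.spatial.transform import Rotation as Rn
def snap(cam,fn=None):
    info=viewer.camera_info(cam); im=viewer.read_camera(cam)
    if fn: cv2.imwrite('pics/'+fn,cv2.cvtColor(im,cv2.COLOR_RGB2BGR))
    return im,info
def world(p,info): return np.array(info['R']).T@(np.array(p)-np.array(info['t']))
def find(name,cam,info):
    return [(round(d['confidence'],2),np.round(world(d['at'],info),1)) for d in viewer.pinpoint(name,cam)[:2]]
def down(yaw): # tool z down, tool y at angle: x axis at yaw
    return (Rn.from_euler('z',yaw)*Rn.from_rotvec([np.pi,0,0])).as_rotvec()
E
python3 - <<'E'
from h import *
for c in ['top','side']:
    im,i=snap(c,c+'0.png')
    for n in ['mic_center','dock','wheel_top','pointer_tip','marker_tip','console','mug','swab_jar','screwdriver','tape_roll','adapter']:
        print(c,n,find(n,c,i))
o=robot.observe();print(o)
E
cd pics; python3 -c "
import cv2,numpy as np
cv2.imwrite('both.png',cv2.resize(np.hstack([cv2.imread('top0.png'),cv2.imread('side0.png')]),(800,300),interpolation=cv2.INTER_AREA))"
```

```text
pics
top mic_center [(0.82, array([522.8, 281.8,  68.7]))]
top dock [(0.68, array([592.8, -29.3,  51.8]))]
top wheel_top [(0.64, array([ 591. , -173.4,   77.5]))]
top pointer_tip []
top marker_tip [(0.32, array([467.5, 476.2,   0.7]))]
top console [(0.82, array([ 589.2, -130.8,   -5.9]))]
top mug [(0.64, array([370.6, 155.6,  -5.2]))]
top swab_jar [(0.6, array([710.3, 252.7,   1.1])), (0.52, array([592.2, -30.4,  55.5]))]
top screwdriver [(0.76, array([ 375.7, -166.1,    2.8]))]
top tape_roll [(0.6, array([346.1, 323.8,  -1.3]))]
top adapter [(0.88, array([469.7, 476.2,   3.5]))]
side mic_center [(0.75, array([520.8, 281. ,  68.8]))]
side dock [(0.98, array([589.9, -28.6,  56.3]))]
side wheel_top [(0.79, array([ 589., -177.,   78.]))]
side pointer_tip []
side marker_tip []
side console [(0.59, array([ 589.1, -132. ,   -0.6]))]
side mug [(0.71, array([372.2, 158. ,  -1. ]))]
side swab_jar [(0.65, array([709.8, 252.5,  -0.8]))]
side screwdriver [(0.64, array([ 375.4, -165.4,   -0.7])), (0.52, array([ 587.4, -131.4,    1.7]))]
side tape_roll [(0.65, array([345.9, 315.7,   1.5])), (0.59, array([ 374.8, -163.7,    1.4]))]
side adapter [(0.64, array([462.8, 480.8,   0.7]))]
{'t': 1.2, 'joints': array([-1.33699645,  0.46753651, -0.01160973,  1.60271952,  0.00598727,
        1.07141488, -0.05633434]), 'joint_velocities': array([-1.07240532e-03, -1.68684028e-04,  3.56794411e-04, -5.65858415e-04,
       -7.19238220e-05,  1.19279348e-03,  8.22444707e-04]), 'joint_torque': array([-3.77169026e-04, -5.20418715e+01, -1.23019735e-02, -2.44050640e+01,
       -5.65992517e-02,  1.11872703e-02,  1.94619770e-05]), 'tcp_pos': array([177.66117167, 625.23602317, 214.56055427]), 'tcp_rot': array([ 4.33566996e-01,  3.11151060e+00, -7.14274957e-05]), 'contact_force': array([ 0.64807417, -0.1901553 , -0.05376393]), 'wrist_torque': array([-0.01214504,  0.03445812, -0.01640293]), 'grip_force': 0.0, 'grip_width': 1.0000551068957861}
```

View pics/top0.png

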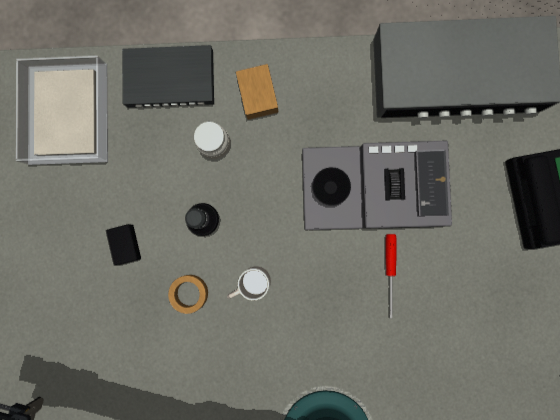

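View pics/side0.png

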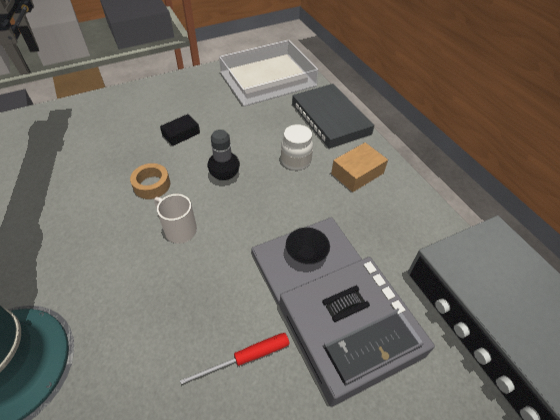

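The top view shows the mic at (202,218), dock at (331,186), wheel at (395,183), white pointer near (425,203) and brass marker near (441,180). This agrees with the network positions. Next I'll grasp the mic and check the console yaw from a mask.

```bash
python3 - <<'E'
from h import *
i=viewer.camera_info('top')
# console yaw from saved image corners is crude; project axis using edge pixels at deck height
K,R,t=[np.array(i[k]) for k in('camera_matrix','R','t')]
def back(u,v,z):
    d=R.T@np.linalg.solve(K,[u,v,1]); c=-R.T@t; return c+d*(z-c[2])/d[2]
for a,b,z in [((303,229),(450,226),0),((362,147),(449,141),58),((418,154),(444,151),74),((417,214),(446,217),74)]:
    d=back(*a,z)-back(*b,z); print(np.degrees(np.arctan2(-d[0],d[1])), back(*a,z),back(*b,z))
p=back(425,203,72);m=back(441,180,72);print('pointer',p,'marker',m)
for y in (np.pi/2,-np.pi/2,0,np.pi):
    print(y,[None if q is None else np.round(q,2) for q in (kin.ik(np.array(P),down(y)) for P in([522,281.5,79],[591,-29,111],[590,-175,72]))])
E
```

```text
-0.5528608405410566 [492.56735544  39.50505648   0.        ] [ 489.13166026 -316.5424511     0.        ]
1.9782027494387218 [ 679.30641416 -103.33386693   58.        ] [ 686.28768272 -305.45585467   58.        ]
4.688086993176488 [ 655.65071848 -228.08176683   74.        ] [ 660.52369471 -287.50421709   74.        ]
-7.747723943084669 [ 517.96682537 -219.1749985    74.        ] [ 509.12187505 -284.18579188   74.        ]
pointer [ 542.60414691 -239.02586085   72.        ] marker [ 594.17133252 -277.90351177   72.        ]
1.5707963267948966 [array([-0.85,  0.56,  0.39,  1.87, -0.29,  0.77, -0.3 ]), array([-0.47,  0.55,  0.61,  1.86, -0.41,  0.85,  0.35]), array([-0.36,  0.73,  0.85,  1.83, -0.69,  0.9 ,  0.81])]
-1.5707963267948966 [array([-0.36,  0.56, -0.25,  1.83,  0.19,  0.77,  2.43]), array([-0.86,  0.96,  1.34,  1.88, -1.02,  1.21, -2.3 ]), array([-0.59,  1.08,  1.33,  1.84, -1.13,  1.24, -2.02])]
0 [array([-1.01,  0.61,  0.61,  1.88, -0.47,  0.81, -1.72]), array([-0.61,  0.61,  0.82,  1.87, -0.56,  0.9 , -1.09]), array([-0.42,  0.78,  0.94,  1.83, -0.78,  0.95, -0.69])]
3.141592653589793 [array([-0.61,  0.54,  0.08,  1.85, -0.06,  0.76,  1.07]), array([-0.34,  0.52,  0.44,  1.86, -0.29,  0.83,  1.81]), array([-0.09,  0.61,  0.43,  1.81, -0.34,  0.79,  2.09])]
```

```bash
python3 - <<'E'
from h import *
r=down(np.pi/2)
robot.movep([522,281.5,210],r)
im,i=snap('wrist','w_mic.png'); print(find('mic_center','wrist',i), robot.observe()['t'])
robot.servo_line([522,281.5,79],feed=150)
f0=robot.observe()['contact_force']
print(grip(0.3,25)); o=robot.observe(); print(o['grip_width'],o['grip_force'],o['t'],f0)
robot.servo_line([522,281.5,215],feed=150)
o=robot.observe(); print(o['grip_width'],o['grip_force'],o['contact_force'],o['t'])
robot.movep([591.5,-29,210],r)
im,i=snap('side','s1.png'); o=robot.observe(); print(find('mic_center','side',i),find('dock','side',i),o['tcp_pos'],o['t'],o['contact_force'],o['grip_force'])
E
```

```text
[(0.63, array([524.4, 279.2,  66.5]))] 3.075
False
0.47336956714654893 24.993383298642584 4.8833 [-0.12191068 -0.00434323 -0.21008958]
0.4767045882173305 24.99158563427045 [-0.16653457  0.13130198 -3.42636638] 5.9417
[(0.95, array([589.7, -24.4, 197.3]))] [(0.97, array([590.2, -30.4,  57.1])), (0.71, array([ 376.5, -165.3,   -2. ]))] [591.58257344 -26.59571604 209.67495465] 7.2 [ 0.57127152 -0.13220723 -2.32826375] 24.991670957460883
```

View pics/s1.png

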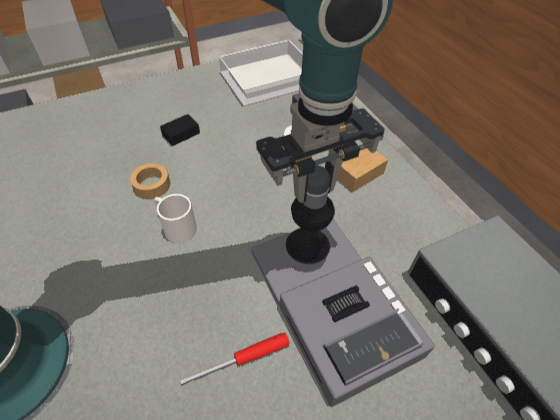

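The mic is held upright at about (315,205), right over the dock at (308,245). Now I'll lower it with force checks.

```bash
python3 - <<'E'
from h import *
X=np.array([591.,-29.5])
robot.servo_line([*X,140],feed=100); robot.hold(0.15)
f0=robot.observe()['contact_force']; print(f0)
z=140
while z>106:
    z-=2; robot.servo_line([*X,z],feed=30)
    o=robot.observe(); f=o['contact_force']-f0
    if z<122: print(z,np.round(o['tcp_pos'],1),np.round(f,1))
    if f[2]>5: break
robot.hold(0.1); print(robot.observe()['t'])
im,i=snap('side'); print(find('mic_center','side',i))
E
```

```text
[ 0.27949641 -0.05559236 -2.46992115]
120 [590.9 -29.5 119.9] [-0.3 -0.6 -0.7]
118 [590.9 -29.5 117.8] [-0.1  0.   0.2]
116 [590.9 -29.5 115.8] [ 0.4 -0.2 -0.1]
114 [590.9 -29.5 113.9] [-0.5  0.1  0.4]
112 [591.1 -28.8 112.5] [-2.4  2.5  5.2]
11.9
[(0.97, array([586.3, -29. , 102.3]))]
```

```bash
python3 - <<'E'
from h import *
grip(1.0,10)
o=robot.observe(); p=o['tcp_pos']; robot.servo_line([p[0],p[1],225],feed=200)
# move over wheel/scale for a look
grip(0.0,20)
robot.movep([560,-200,260],down(np.pi/2)); robot.hold(0.2)
im,i=snap('wrist','w2.png')
for n in ['pointer_tip','marker_tip','wheel_top','dock','console']: print(n,find(n,'wrist',i))
im,i2=snap('side','s2.png'); print(find('mic_center','side',i2),find('dock','side',i2),find('pointer_tip','side',i2),find('marker_tip','side',i2))
print(robot.observe()['t'], robot.observe()['grip_width']); np.savez('w2.npz',**{k:i[k] for k in('camera_matrix','R','t')})
E
```

```text
pointer_tip []
marker_tip []
wheel_top [(0.68, array([ 589.6, -176.8,   71.5]))]
dock []
console [(0.67, array([ 591. , -132.3,   -2.8]))]
[(0.6, array([588.9, -23.8, 100.8]))] [] [] [(0.55, array([ 588.2, -133.8,    1.5])), (0.34, array([469.2, 476.1,   1.1]))]
16.3917 0.004417301591521962
```

View pics/w2.png

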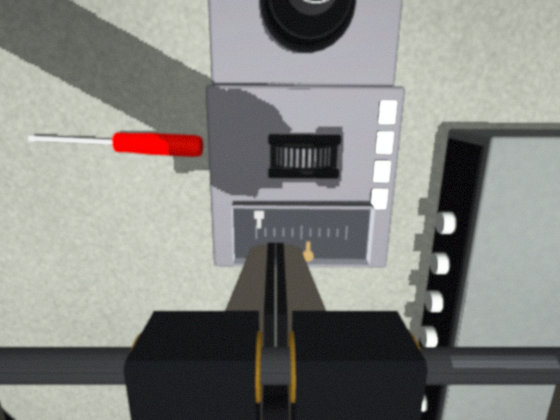

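View pics/s2.png

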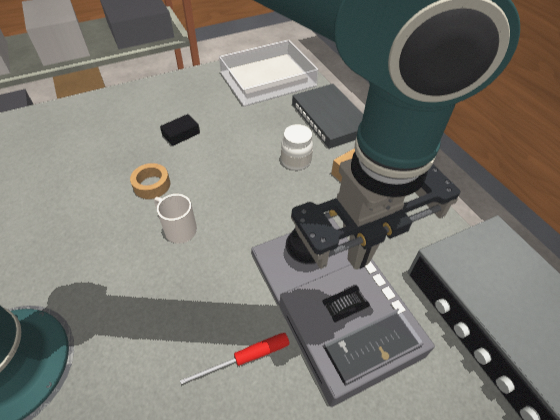

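The wrist view shows the white pointer tip at about (260,228), the brass tip at about (308,242) and the wheel centred at (305,156). The mic foot is in the dock. Next come the console frame, the pointer–marker gap and the touch-down.

```bash
cat >> h.py <<'E'
def back(u,v,z,i):
    K,R,t=[np.array(i[k]) for k in('camera_matrix','R','t')]
    d=R.T@np.linalg.solve(K,[u,v,1]); c=-R.T@t; return c+d*(z-c[2])/d[2]
def gap(im,i,yaw,box):
    """pointer(white)/marker(brass) inner tips inside window box (u0,u1,v0,v1) -> marker x - pointer x, console frame"""
    u0,u1,v0,v1=box; h=cv2.cvtColor(im[v0:v1,u0:u1],cv2.COLOR_RGB2HSV).astype(int)
    w=(h[...,1]<45)&(h[...,2]>175); b=(h[...,1]>90)&(h[...,2]>110)&(h[...,0]>8)&(h[...,0]<28)
    out=[]
    for m in(w,b):
        n,l,s,c=cv2.connectedComponentsWithStats(m.astype(np.uint8))
        k=1+np.argmax(s[1:,4]) if n>1 else 0
        out.append((c[k]+[u0,v0],int(s[k,4])))
    ex=np.array([np.cos(yaw),np.sin(yaw),0])
    P=[back(*o[0],72,i) for o in out]
    return float((P[1]-P[0])@ex),out,P
E
python3 - <<'E'
from h import *
i=dict(np.load('w2.npz')); im=cv2.cvtColor(cv2.imread('pics/w2.png'),cv2.COLOR_BGR2RGB)
for a,b,z in [((207,86),(403,84),58),((215,265),(386,265),58),((233,207),(372,207),74),((269,134),(340,134),67),((269,178),(340,178),67),((207,86),(215,265),58),((403,84),(386,265),58)]:
    A=back(*a,z,i);B=back(*b,z,i);d=B-A;print(np.degrees(np.arctan2(d[1],d[0])),A[:2],B[:2])
print(gap(im,i,0.0,(236,370,208,258)))
print(back(305,156,72,i))
E
```

```text
0.7884741796473795 [ 493.81106646 -106.52891913] [ 687.00977396 -103.87005297]
0.25513064718956363 [ 493.00927057 -301.17560525] [ 688.73889234 -300.30404096]
0.24743166055785704 [ 517.68116547 -226.52767342] [ 662.41334115 -225.90264405]
0.23875729674527535 [ 555.11868856 -152.09361526] [ 626.10174446 -151.79781999]
0.24385992854009583 [ 555.07945619 -197.06747898] [ 628.65251164 -196.75433849]
-90.23601357741646 [ 493.81106646 -106.52891913] [ 493.00927057 -301.17560525]
-89.49566453446329 [ 687.00977396 -103.87005297] [ 688.73889234 -300.30404096]
(52.98933124508494, [(array([258.52727273, 217.14545455]), 110), (array([307.56122449, 251.31632653]), 98)], [array([ 544.06600381, -238.26292338,   72.        ]), array([ 597.05533506, -277.31788906,   72.        ])])
[ 591.31829364 -173.2179845    72.        ]
```

```bash
cat >> h.py <<'E'
Y=-174.5
def zero(x,z=84):
    robot.servo_line([x,Y,z],feed=150); robot.hold(0.2)
    return np.mean([robot.observe()['contact_force'] for _ in range(3)],0)
def touch(x,f0,z,target,step=0.6,zmin=66):
    while z>zmin:
        z-=step; robot.servo_line([x,Y,z],feed=15)
        o=robot.observe(); f=o['contact_force']-f0
        if f[2]>target: break
    return z,o['tcp_pos'][2],f
E
python3 - <<'E'
from h import *
robot.movep([590,Y,90],down(np.pi/2))
for x in (590,576):
    f0=zero(x,79); print(np.round(f0,2),robot.observe()['t'])
    z,zt,f=touch(x,f0,77,2.); print(x,z,zt,np.round(f,2),np.round(robot.observe()['tcp_pos'],1),robot.observe()['t'])
robot.servo_line([576,Y,80],feed=100)
E
```

```text
[ 0.17  0.5  -0.41] 17.575
590 71.60000000000005 71.78136360380009 [-0.07 -0.08  3.08] [ 590.1 -174.6   71.8] 19.9
[0.02 0.   0.08] 20.3583
576 70.40000000000006 70.5170041448168 [-0.55  0.65  3.15] [ 576.1 -174.5   70.5] 23.1833
```

```bash
cat >> h.py <<'E'
XC=590.5
def prof(x): return 35-np.sqrt(35**2-max(0,abs(x-XC)-5)**2)
def stroke(x0,x1,zc=71.0,target=4.3,n=3.):
    f0=zero(x0,78); robot.servo_line([x0,Y,zc-prof(x0)+2],feed=60)
    robot.servo_line([x0,Y,zc-prof(x0)],feed=15); log=[]
    for x in np.linspace(x0,x1,max(2,int(round(abs(x1-x0)/n))+1)):
        robot.servo_line([x,Y,zc-prof(x)],feed=25)
        f=robot.observe()['contact_force']-f0; log.append((round(float(x)),round(float(zc),2),round(f[2],1),round(f[0],1)))
        if f[2]>12: break
        zc+=float(np.clip(0.25*(f[2]-target),-.5,.8)); zc=max(zc,69.3)
    robot.servo_line([x,Y,78],feed=80)
    print(log,round(robot.observe()['t'],2)); return zc
E
python3 - <<'E'
from h import *
z=stroke(576,605)
im,i=snap('side','s3.png'); 
E
```

```text
[(576, 71.0, np.float64(4.5), np.float64(-0.2)), (579, 71.04, np.float64(4.5), np.float64(-1.6)), (582, 71.09, np.float64(3.3), np.float64(-1.1)), (585, 70.84, np.float64(4.8), np.float64(-1.8)), (588, 70.96, np.float64(3.6), np.float64(-1.0)), (590, 70.78, np.float64(4.4), np.float64(-0.9)), (593, 70.81, np.float64(3.1), np.float64(-0.8)), (596, 70.5, np.float64(4.5), np.float64(-0.5)), (599, 70.54, np.float64(3.7), np.float64(-0.1)), (602, 70.4, np.float64(3.8), np.float64(-0.2)), (605, 70.28, np.float64(5.1), np.float64(0.4))] 27.61
```

View pics/s3.png

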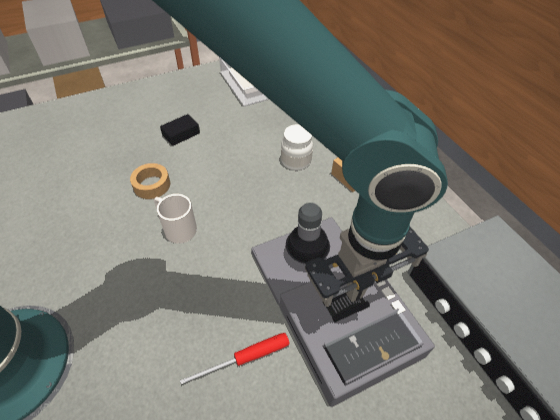

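The mic stands upright in the dock at (308,225). The pointer has moved to (354,342), and the marker is at (384,353). The side camera sees the scale, so I'll measure from there.

```bash
python3 - <<'E'
from h import *
i=viewer.camera_info('side')
for f in('s1','s2','s3'):
    im=cv2.cvtColor(cv2.imread(f'pics/{f}.png'),cv2.COLOR_BGR2RGB)
    g=gap(im,i,0.0,(338,408,326,366)); print(f,g[0],g[1],np.round(g[2],1))
im=cv2.imread('pics/s3.png')[320:375,325:420]; cv2.imwrite('pics/c3.png',cv2.resize(im,None,fx=8,fy=8,interpolation=cv2.INTER_CUBIC))
E
```

```text
s1 53.19047713056352 [(array([342.69565217, 344.56521739]), 23), (array([384.90909091, 355.27272727]), 22)] [[ 541.8 -240.2   72. ]
 [ 595.  -284.4   72. ]]
s2 53.32558393397801 [(array([342.875  , 345.15625]), 32), (array([384.08108108, 354.10810811]), 37)] [[ 541.6 -241.2   72. ]
 [ 594.9 -282.3   72. ]]
s3 32.514476950872904 [(array([353.52941176, 340.08823529]), 34), (array([384.84, 355.44]), 25)] [[ 562.2 -241.4   72. ]
 [ 594.8 -284.6   72. ]]
```

View pics/c3.png

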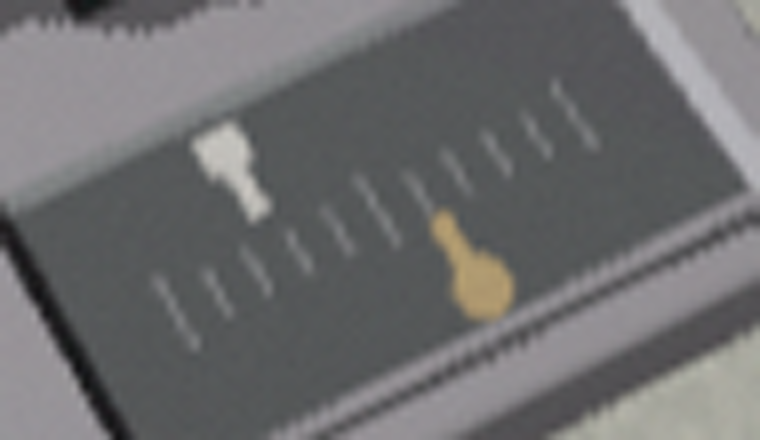

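```bash
python3 - <<'E'
from h import *
g=32.5
for k in range(4):
    L=min(29,g/0.714)
    stroke(576 if L>20 else 590-L/2, 576+L if L>20 else 590+L/2, zc=70.9)
    im,i=snap('side',f's4_{k}.png'); r=gap(im,i,0.0,(338,408,320,366)); g=r[0]; print(k,L,g,r[1],robot.observe()['t'])
    if abs(g)<1.5 or g<0 or robot.observe()['t']>50: break
E
```

```text
[(576, 70.9, np.float64(4.2), np.float64(1.2)), (579, 70.88, np.float64(5.0), np.float64(-1.4)), (582, 71.05, np.float64(4.2), np.float64(-2.1)), (585, 71.02, np.float64(4.3), np.float64(-2.0)), (588, 71.02, np.float64(3.7), np.float64(-0.7)), (590, 70.87, np.float64(4.0), np.float64(-1.6)), (593, 70.79, np.float64(3.3), np.float64(-1.4)), (596, 70.54, np.float64(4.7), np.float64(-0.6)), (599, 70.64, np.float64(4.4), np.float64(-0.9)), (602, 70.67, np.float64(3.8), np.float64(-0.2)), (605, 70.54, np.float64(4.7), np.float64(-0.7))] 31.92
0 29 12.541829008598484 [(array([363.54545455, 334.75757576]), 33), (array([384.83333333, 355.1       ]), 30)] 31.9667
[(581, 70.9, np.float64(4.0), np.float64(0.5)), (584, 70.83, np.float64(4.5), np.float64(-1.8)), (587, 70.88, np.float64(5.2), np.float64(-1.0)), (590, 71.09, np.float64(4.9), np.float64(-0.7)), (593, 71.25, np.float64(4.7), np.float64(-0.5)), (596, 71.36, np.float64(4.5), np.float64(-1.4)), (599, 71.41, np.float64(4.3), np.float64(-1.2))] 35.11
1 17.56558684677659 0.16121089037415004 [(array([369.76666667, 332.        ]), 30), (array([384.73333333, 355.1       ]), 30)] 35.1583
```

```bash
python3 - <<'E'
from h import *
robot.servo_line([590,Y,250],feed=200)
robot.movep([520,-230,270],down(np.pi/2)); robot.hold(0.3)
im,i=snap('wrist','w5.png')
r=gap(im,i,0.004,(200,480,150,320)); print('wrist',r)
im,i=snap('side'); print(find('mic_center','side',i),gap(im,i,0.004,(338,408,320,366))[0],robot.observe()['t'])
E
```

```text
wrist (14.848569123924095, [(array([329.23987101, 249.76018763]), 17055), (array([344.096, 222.608]), 125)], [array([ 581.81792157, -311.76278727,   72.        ]), array([ 596.53763156, -279.51847985,   72.        ])])
[(0.57, array([585.7, -26.8,  99.5]))] 0.1648744625277278 37.075
```

View pics/w5.png

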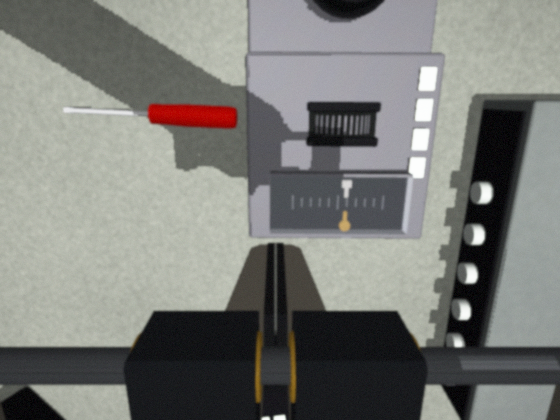

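```bash
python3 - <<'E'
from h import *
i=viewer.camera_info('wrist'); im=cv2.cvtColor(cv2.imread('pics/w5.png'),cv2.COLOR_BGR2RGB)
print(gap(im,i,0.004,(275,400,176,231)))
A,B=back(249,54,58,i),back(249,236,58,i); print(np.degrees(np.arctan2(*(A-B)[:2])))
C,D=back(272,233,74,i),back(272,176,74,i); print(np.degrees(np.arctan2(*(D-C)[:2])))
E
```

```text
(-0.2795983743214275, [(array([346.41111111, 186.35555556]), 90), (array([344.096, 222.608]), 125)], [array([ 596.56853791, -239.47556736,   72.        ]), array([ 596.45199114, -280.23881125,   72.        ])])
1.1520034776058887
0.07970546758089438
```

Both cameras put the pointer within 0.3 mm of the marker. The mic is seated and the hand is clear, so I'll hand it in.

```bash
python3 -c "
from h import *
print(robot.job_done())"
```

```text
the job is handed in; nothing more can be done
None
```

I handed the job in at about 37 s: the microphone stands upright and released in the dock, and the pointer is level with the brass marker to within about 0.3 mm in both the side and wrist views. The hand is clear; the verdict was not shown to me.

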